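Show the customer the blown capacitor and its replacement

ROBOT

A 6-joint arm with a two-finger parallel gripper is mounted at the origin on the work surface. World frame = base frame: x ahead of the robot, y to its left, z up, the work surface at z = 0. Lengths are in m, angles in degrees, forces in N, time in s.
With the tool pointing down it reaches from about 0.4 to 0.825 m from the base axis. Payload 7 kg.
Tool frame: the origin (TCP) lies at the very end of the fingers, on their centre line; the grasp point (between the pads) lies hold_point_z behind it (hold_point_z is the distance from the TCP to the grasp point, in m); z points along the fingers, y is the direction in which the jaws open and shut (so a half turn about z gives the same grasp; the last joint's range is limited). The gripper opens to 88 mm and grips with 3 to 60 N. Pads are 19 mm wide; open, the fingers measure 130 mm over their backs; the gripper's body (78 mm by 193 mm) begins 47 mm behind the grasp point.
Start: joints at [81.48, 20.546, 0.682, 0, -70.136, -16.507], TCP at [0.286, 0.612, 0.227] pointing down, gripper open.
Joint ranges: [-176.03, 176.03], [-82.01, 121.73], [-58.28, 71.71], [-173.87, 95.51], [-174.79, -0.11], [-173.66, 173.66]. Speed limits (degrees/s): [136.94, 136.94, 172.46, 180, 180, 180].

INTERFACE

Orientations are given as [roll, pitch, yaw] about the fixed x, y, z axes, in that order (R = Rz(yaw) Ry(pitch) Rx(roll)).
In Python, from plant import get_obs, snapshot, close_job, hold_point_z gives the robot as it stands. The module is installed in compiled form; this text tells all that it offers.
- The arm moves only by the tool jog_arm, never from a script. Its argument "commands" is a list of rows, each a list of 4 numbers: the shift along the world's x, y, z in mm, then the turn about the world's z in degrees. In form: [[x, y, z, turn], ...]. A call has exactly 10 rows; each row shifts and turns the commanded pose from where the row before left it; what a row does not reach is not made up. A row lasts 1/12 s, in which the tool goes at most 41.7 mm and 7.16 degrees, less where a joint would pass 70% of its speed; a pose out of reach is approached as far as the arm can. A call is refused whole if a number of a shift passes 41.7 or a number of a turn 7.16, either way. A call with a gripper value outside its range is refused whole. "fingers" is the finger opening in mm, from 0 to 87.6, set as the call begins (left out, the last holds). The fingers move at their own pace and stop on an object; the grip force is fixed at half the most. Time passes only in rows, so rows that do not move let the fingers close, or fill a call up. It gives the time, the measured TCP pose, the force and the opening at its end, in the units of the state.
- get_obs(): the state, without advancing time (a new reading comes with each control period).
- snapshot(name): name is "side" or "top"; returns a dict with "image" (420x560x3 uint8, red, green, blue), "fov_y" (degrees; the focal length in pixels is half the picture's height over the tangent of half this angle, whatever the lens; pixels are square), "cx", "cy" (the principal point, pixels), "dist_coeffs" ([k1, k2, p1, p2, k3] as OpenCV has them; the pictures are not rectified), "rvec" (rotation vector, rad) and "tvec" (3), from world to camera coordinates, as OpenCV has them. Camera axes: x right, y down, z forward; pixel columns grow to the right and rows downward; lengths in m; the calibration is good to about 2 mm. A picture is of the moment at which its call begins. There is no depth.
- close_job(): hands the job in, once; it reports no verdict.
The state is a dict: "clock": time; "joint_pos": joint angles; "qvel": joint speeds; "tau": joint torques, N m; "tool_pos": TCP position; "orientation": TCP orientation; "force": force on the tool from outside, world axes, zero at the start; "moment": the same for the moment, N m; "opening": finger opening in m.
Only numpy, scipy, OpenCV 4.12 (cv2) and the standard library are available. Lean on these libraries where they do the work, as an engineer would, in place of code of your own. Each camera call takes 0.05 s, during which the arm holds its last target.

TASK

Show a customer at the repair counter what has failed: point down at the blown capacitor on the green circuit board (the blue one with the bulging rust-brown top), with the fingertips about 2 cm above the middle of its top, and stay there for two seconds. Then go over, keeping clear of everything, and point in the same way, for two seconds, at the new blue capacitor in the grey parts tray, and finish still pointing at it. Touch, lift or shift none of the things on the counter, and do not bring the fingertips down over any other capacitor.

Things in the scene. Friction and masses are not known exactly. Their poses are not given: they have to be found in the camera images.
- board: green circuit board, 130 x 170 mm (own x, y), fixed on standoffs, its upper face 13 mm above the counter; it carries three 30 mm capacitors and, fixed to it, a finned aluminium heat sink (41 mm above the counter), a yellow coil, an orange relay and other lower parts. Origin: its centre, at counter height. Its place and turn on the counter vary, and so does which capacitor sits where.
- blown: the failed capacitor, fixed upright on the board: blue sleeve, 30 mm diameter, bulging rust-brown top, 45 mm tall in all. Origin: centre of its underside, z up.
- blown_top (a point): highest point of the failed capacitor's rust-brown top, on its axis, 58 mm above the counter; z up.
- good_blue: upright round capacitor, 30 mm diameter, 40 mm tall, blue sleeve, flat silver top (21 mm disc inside a rim of the sleeve colour) with a thin black cross; sound, fixed on the board, top 53 mm above the counter. Origin: centre of its underside, z up.
- good_blue_top (a point): centre of the top of that sound blue capacitor on the board.
- good_black: upright round capacitor, 30 mm diameter, 40 mm tall, black sleeve, flat silver top (21 mm disc inside a rim of the sleeve colour) with a thin black cross; sound, fixed on the board, top 53 mm above the counter. Origin: centre of its underside, z up.
- good_black_top (a point): centre of the top of that sound black capacitor on the board.
- tray: fixed grey open tray, 124 x 124 x 22 mm, 4 mm walls and floor, two by two compartments, each with one new capacitor standing loose in it. Origin: centre of its underside. Tray and board may be on either side, left or right, and which capacitor is in which compartment varies.
- spare_blue: upright round capacitor, 30 mm diameter, 40 mm tall, blue sleeve, flat silver top (21 mm disc inside a rim of the sleeve colour) with a thin black cross; new and loose in the tray, top 44 mm above the counter. Origin: centre of its underside, z up.
- spare_blue_top (a point): centre of the top of the new blue capacitor in the tray; z up.
- spare_black: upright round capacitor, 30 mm diameter, 40 mm tall, black sleeve, flat silver top (21 mm disc inside a rim of the sleeve colour) with a thin black cross; new and loose in the tray, top 44 mm above the counter. Origin: centre of its underside, z up.
- spare_black_top (a point): centre of the top of the new black capacitor in the tray; z up.
- spare_orange: upright round capacitor, 30 mm diameter, 40 mm tall, orange sleeve, flat silver top (21 mm disc inside a rim of the sleeve colour) with a thin black cross; new and loose in the tray, top 44 mm above the counter. Origin: centre of its underside, z up.
- spare_orange_top (a point): centre of the top of the new orange capacitor in the tray; z up.
- spare_green: upright round capacitor, 30 mm diameter, 40 mm tall, green sleeve, flat silver top (21 mm disc inside a rim of the sleeve colour) with a thin black cross; new and loose in the tray, top 44 mm above the counter. Origin: centre of its underside, z up.
- spare_green_top (a point): centre of the top of the new green capacitor in the tray; z up.
- screwdriver: bystander: yellow-handled screwdriver, 170 mm long, lying on the counter between board and tray. 26 mm high. Origin: middle of its length, at counter height; x towards the blade.
- spool: bystander: white spool, 52 mm diameter, 36 mm tall, standing beyond the board and tray. Origin: centre of its underside.
- scope: bystander: black pocket microscope standing upright, 48 mm wide at the foot, 112 mm tall, out to the robot's right. Origin: centre of its underside.

How it is judged:
By the outcome, as a careful person would: the job done as asked, in the order asked, and still so for the second after the job is handed in, with the robot touching nothing.
It also fails if it takes over 40 s, if anything falls off the work surface, if the arm or the gripper's body presses on something with over 40 N, if the wrist force passes 120 N, or if a joint passes its speed limit or range.

## Working session

There is one attempt and no reset: what is moved stays moved. The work goes in short steps, Python scripts to look and compute and a tool call to move; the robot and the scene stay as the last step left them, time stands still between calls to the robot, and variables do not carry over. Pictures are saved under pics/ and viewed, and the job is handed in when it is done.

Besides the shell and the picture viewer there is one more tool, called after "Call:" as name([rows], argument=value, ...), one row to a line, values as JSON. jog_arm: Moves the arm, as the interface text tells. Its arguments: {"type":"object","properties":{"commands":{"type":"array","items":{"type":"array","items":{"type":"number"}}},"fingers":{"type":"number"}},"required":["commands"]}

```bash
mkdir -p pics; python3 - <<'E'
from plant import *
import cv2,numpy as np
print(get_obs(),hold_point_z)
for n in("top","side"):
    s=snapshot(n); cv2.imwrite(f"pics/{n}0.png",s["image"][:,:,::-1])
    R=cv2.Rodrigues(np.array(s["rvec"]))[0]
    print(n,{k:v for k,v in s.items() if k!="image"},-R.T@np.array(s["tvec"]).ravel())
E
```

```text
{'clock': 0.0, 'joint_pos': array([ 8.14823481e+01,  2.05922902e+01,  6.33910836e-01, -2.04378406e-02,
       -7.01343368e+01, -1.65065390e+01]), 'qvel': array([ 0.0101269 ,  0.02004991, -0.02489012, -0.02702666,  0.0300168 ,
        0.06661067]), 'tau': array([-3.23967433e-04, -5.82719386e+01,  2.93048698e+01,  6.99651048e+00,
        6.95231327e-03, -1.63349623e-04]), 'tool_pos': array([0.28534647, 0.61119106, 0.22561306]), 'orientation': array([ 1.79905646e+02, -7.92463495e-03, -2.50311450e+01]), 'force': array([ 0.0594617 , -0.07017796,  0.68800776]), 'moment': array([ 0.00323525, -0.01553511,  0.0627084 ]), 'opening': 0.08783436799372406} 0.0188
top {'fov_y': 53.26390799105092, 'cx': 271.9236110245704, 'cy': 212.6142529106549, 'dist_coeffs': array([-0.13258508,  0.        ,  0.        ,  0.        ,  0.        ]), 'rvec': array([ 2.17002863, -2.16823442,  0.17455703]), 'tvec': array([-0.09069516,  0.59081294,  1.00974537])} [ 0.45571087 -0.05727498  1.07977703]
side {'fov_y': 46.95171447383568, 'cx': 276.4334904580751, 'cy': 216.29157884768148, 'dist_coeffs': array([-0.00038532,  0.        ,  0.        ,  0.        ,  0.        ]), 'rvec': array([ 1.01718738, -2.46693499,  1.03643675]), 'tvec': array([0.39036244, 0.37125683, 0.713092  ])} [0.11541415 0.45611356 0.75983858]
```

View pics/top0.png

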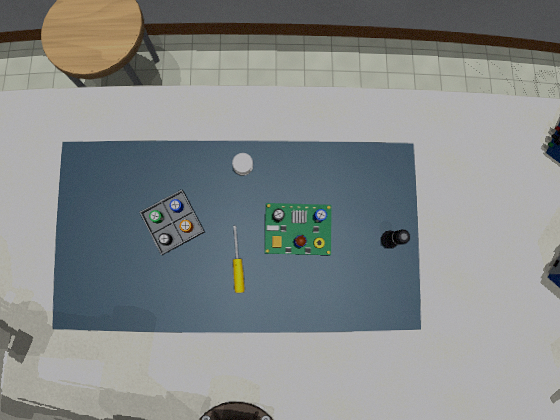

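View pics/side0.png

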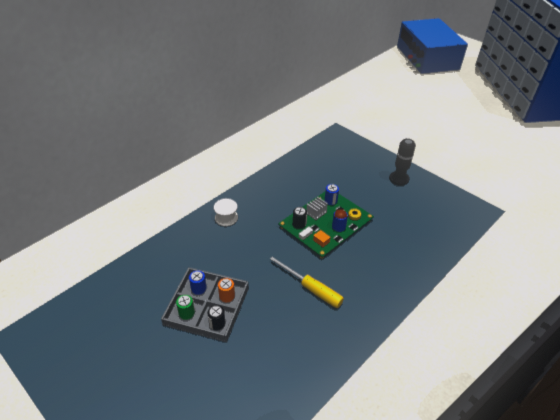

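```bash
cat > h.py <<'E'
import cv2,numpy as np
def cam(s):
    f=s["image"].shape[0]/2/np.tan(np.radians(s["fov_y"]/2))
    K=np.array([[f,0,s["cx"]],[0,f,s["cy"]],[0,0,1]])
    R=cv2.Rodrigues(np.array(s["rvec"]))[0];t=np.array(s["tvec"]).ravel()
    return K,np.array(s["dist_coeffs"]),R,t
def ray(s,uv):
    K,d,R,t=cam(s)
    p=cv2.undistortPoints(np.array([[uv]],float),K,d).ravel()
    return -R.T@t, R.T@np.array([p[0],p[1],1])
def onz(s,uv,z):
    c,d=ray(s,uv); return c+d*(z-c[2])/d[2]
def proj(s,P):
    K,d,R,t=cam(s); return cv2.projectPoints(np.array([P],float),np.array(s["rvec"],float),t,K,d)[0].ravel()
E
python3 - <<'E'
import cv2
a=cv2.imread("pics/top0.png");b=cv2.imread("pics/side0.png")
cv2.imwrite("pics/c1.png",cv2.resize(a[180:265,125:215],None,fx=7,fy=7,interpolation=cv2.INTER_NEAREST))
cv2.imwrite("pics/c2.png",cv2.resize(a[195:265,255:340],None,fx=8,fy=8,interpolation=cv2.INTER_NEAREST))
cv2.imwrite("pics/c3.png",cv2.resize(b[170:265,270:385],None,fx=6,fy=6,interpolation=cv2.INTER_NEAREST))
cv2.imwrite("pics/c4.png",cv2.resize(b[260:345,155:255],None,fx=7,fy=7,interpolation=cv2.INTER_NEAREST))
E
```

```text
(no output)
```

View pics/c1.png

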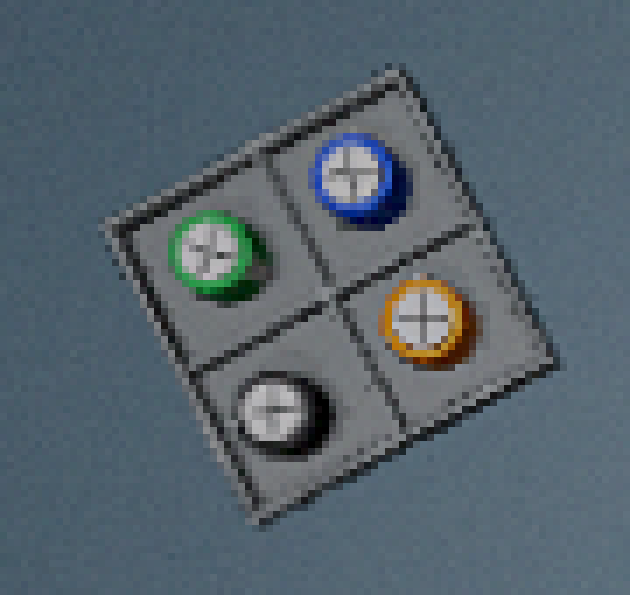

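View pics/c2.png

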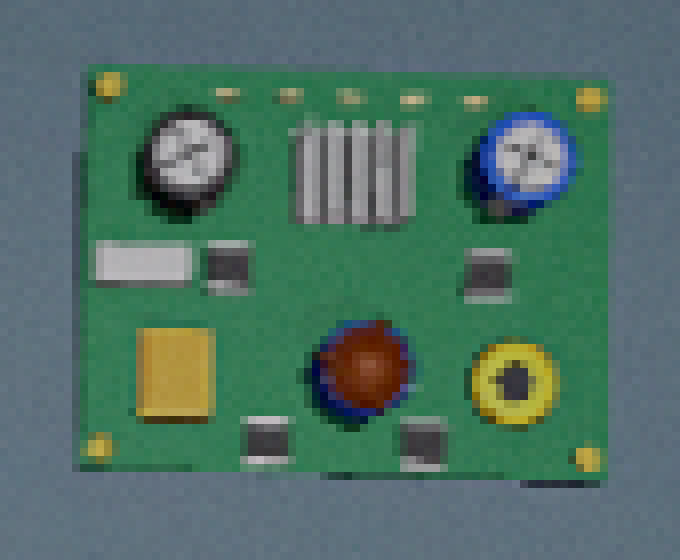

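View pics/c3.png

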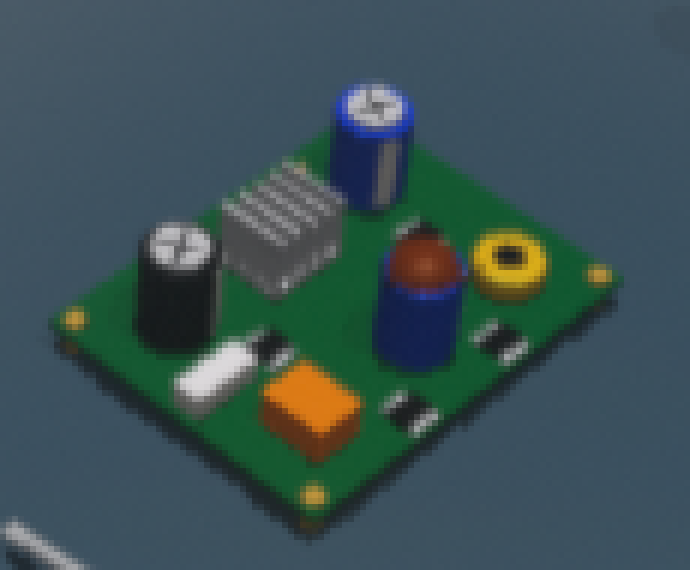

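View pics/c4.png

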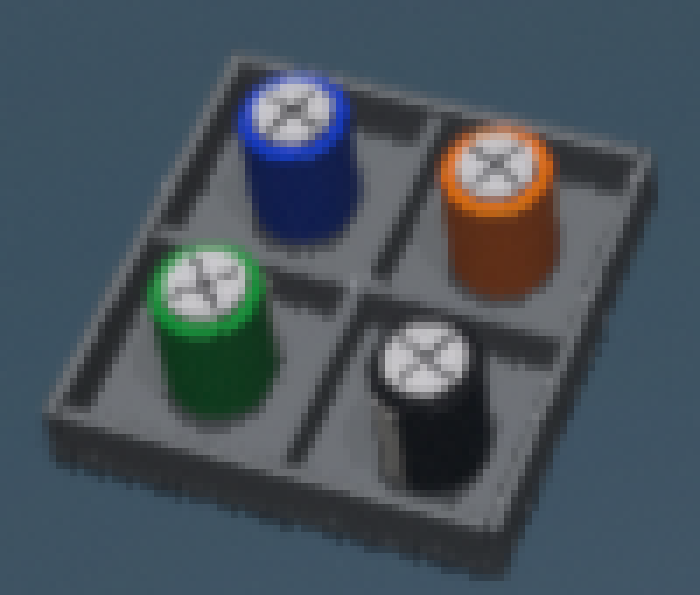

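The crops show the spare blue in the tray's upper compartment (top ≈(175,204)). The blown one, with its rust dome, is at ≈(301,240) in the top view and ≈(341,214) in the side view. Next I measure them by masks.

```bash
cat > m.py <<'E'
from plant import *
from h import *
def comps(m,lo=8):
    n,l,st,c=cv2.connectedComponentsWithStats(m.astype(np.uint8),connectivity=8)
    return [(st[i,4],c[i],st[i,:4]) for i in range(1,n) if st[i,4]>=lo]
E
python3 - <<'E'
from m import *
box={"top":((195,265,255,340),(180,265,125,215)),"side":((170,265,270,385),(260,345,155,255))}
ss={}
for n in box:
    s=ss[n]=snapshot(n); im=s["image"].astype(int); r,g,b=im[...,0],im[...,1],im[...,2]
    for nm,k,m in(("brown",0,(r>50)&(r>1.8*g)&(r>1.8*b)&(g<0.45*r)),("blue",0,(b>90)&(b>1.8*g)&(b>1.8*r)),("blue",1,(b>60)&(b>1.8*g)&(b>1.8*r)),("silver",0,(im.min(2)>150)),("silver",1,(im.min(2)>140)),("green",0,(g>1.3*r)&(g>1.3*b))):
        y0,y1,x0,x1=box[n][k]; mm=np.zeros(m.shape,bool); mm[y0:y1,x0:x1]=m[y0:y1,x0:x1]
        for a,c,st in comps(mm):
            z={0:.053,1:.044}[k]
            if nm=="brown": z=.054
            if nm=="green": z=.013
            print(n,nm,k,a,c.round(1),st,onz(s,c,z).round(4))
E
```

```text
top brown 0 55 [300.5 240.6] [296 236  10  10] [ 0.5199 -0.1599  0.054 ]
top blue 0 33 [319.  214.7] [315 209  11  12] [ 0.5843 -0.2068  0.053 ]
top blue 1 48 [175.8 205.4] [170 199  11  13] [0.6079 0.1504 0.044 ]
top silver 0 39 [278.6 213.6] [275 210   8   8] [ 0.5866 -0.1062  0.053 ]
top silver 0 11 [296.1 215.1] [296 211   2  10] [ 0.5831 -0.1497  0.053 ]
top silver 0 12 [299.1 215.6] [299 211   2  11] [ 0.5819 -0.1571  0.053 ]
top silver 0 34 [320.8 213.9] [317 211   8   7] [ 0.5863 -0.2113  0.053 ]
top silver 0 10 [293.  216.5] [293 212   1  10] [ 0.5796 -0.142   0.053 ]
top silver 0 48 [272.3 227.4] [267 225  12   5] [ 0.5524 -0.0906  0.053 ]
top silver 1 20 [172.6 205. ] [171 201   4   8] [0.6089 0.1586 0.044 ]
top silver 1 10 [176.2 202.1] [175 201   4   3] [0.6162 0.1496 0.044 ]
top silver 1 8 [176.9 205.9] [176 205   3   3] [0.6066 0.1476 0.044 ]
top silver 1 28 [154.  214.4] [151 212   8   7] [0.585  0.2047 0.044 ]
top silver 1 8 [155.6 217.9] [154 217   4   3] [0.5762 0.2003 0.044 ]
top silver 1 9 [186.8 222.9] [186 221   3   4] [0.564  0.1217 0.044 ]
top silver 1 30 [18
[... 597 characters left out ...]
00 208   5   6] [ 0.5804 -0.1101  0.053 ]
side silver 0 57 [305.4 231.2] [300 227  12   9] [ 0.5359 -0.071   0.053 ]
side silver 0 16 [276.1 260.7] [271 258  12   7] [0.5234 0.026  0.053 ]
side silver 1 56 [196.2 275.3] [191 272  11   8] [0.6089 0.1517 0.044 ]
side silver 1 61 [225.2 283.2] [220 279  11   9] [0.5569 0.1256 0.044 ]
side silver 1 70 [183.8 300. ] [179 296  11   9] [0.5807 0.2024 0.044 ]
side silver 1 72 [214.9 311. ] [210 307  12   9] [0.5239 0.1784 0.044 ]
side green 0 25 [322.2 195.4] [319 192   6   8] [ 0.6085 -0.2127  0.013 ]
side green 0 1536 [327.5 225.6] [279 194  94  63] [ 0.5373 -0.1471  0.013 ]
side green 0 11 [305.  206.5] [303 205   4   4] [ 0.6116 -0.157   0.013 ]
```

Call:
jog_arm([
  [2, -6, 0, 0],
  [4, -13, 0, 0],
  [6, -20, 0, 0],
  [8, -26, 0, 0],
  [8, -26, 0, 0],
  [8, -26, 0, 0],
  [8, -26, 0, 0],
  [8, -26, 0, 0],
  [8, -26, 0, 0],
  [8, -26, 0, 0],
], fingers=0)

```text
clock: 1.03
tool_pos: [0.3537, 0.388, 0.2267]
orientation: [-180.0, 0.0, -25.0]
force: [0.5, 0.1, -0.5]
opening: 0.0263
```

```bash
python3 - <<'E'
import cv2
from m import *
for n,f in(("top",(0.520,-0.160)),("side",(0.520,-0.160))):
    s=snapshot(n)
    cv2.imwrite(f"pics/{n}1.png",s["image"][:,:,::-1])
    for z in(.013,.053,.058): print(n,z,proj(s,(*f,z)).round(1))
    x0,y0=(285,225) if n=="top" else (325,200)
    c=cv2.resize(s["image"][y0:y0+40,x0:x0+40,::-1],None,fx=15,fy=15,interpolation=cv2.INTER_NEAREST)
    for z,col in((.013,(255,255,255)),(.053,(0,255,255)),(.058,(255,255,0))):
        u,v=proj(s,(*f,z)); cv2.circle(c,(int((u-x0+.5)*15),int((v-y0+.5)*15)),5,col,2)
        # circle of 15mm radius
        pts=[]
        if z<.058:
            for a in np.linspace(0,6.283,40):
                q=proj(s,(f[0]+.015*np.cos(a),f[1]+.015*np.sin(a),z)); pts.append([(q[0]-x0+.5)*15,(q[1]-y0+.5)*15])
            cv2.polylines(c,[np.int32(pts)],True,col,1)
    cv2.imwrite(f"pics/ov_{n}.png",c)
E
```

```text
top 0.013 [298.9 241.5]
top 0.053 [300.5 240.6]
top 0.058 [300.7 240.4]
side 0.013 [337.5 226.7]
side 0.053 [339.5 213.4]
side 0.058 [339.8 211.7]
```

View pics/ov_top.png

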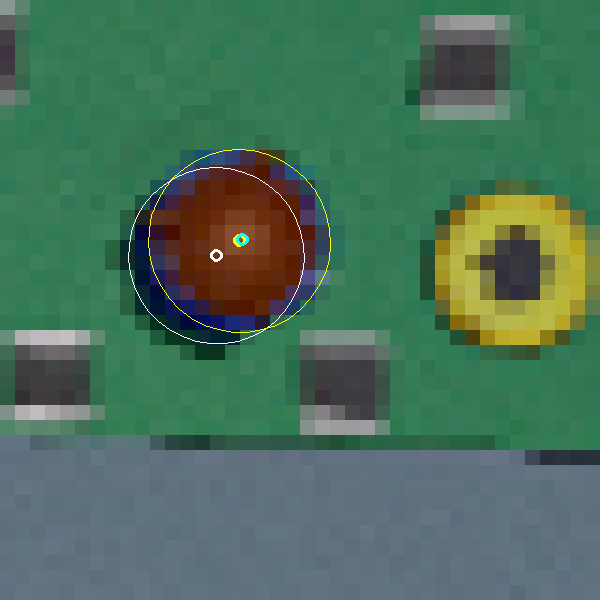

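View pics/ov_side.png

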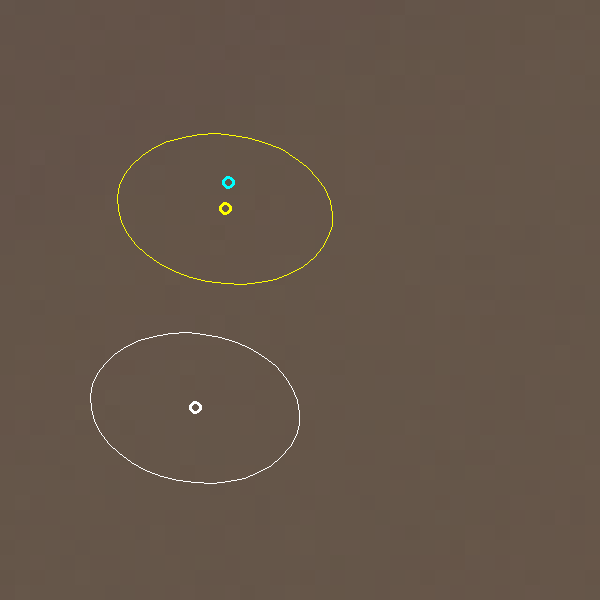

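View pics/side1.png

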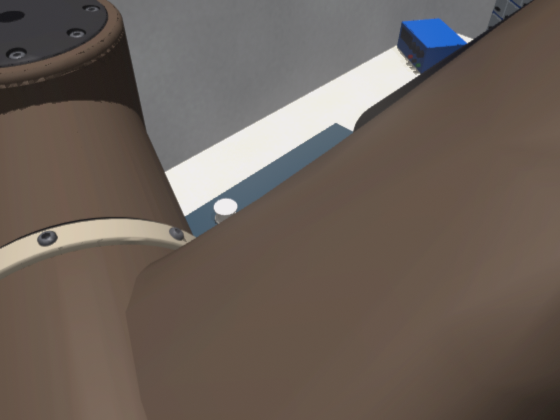

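The arm blocks the side view now. The overlay in the top view fits the sleeve (pixel 300.5,240.6), and the first side picture agrees within about 1 px. Target is (0.520,-0.161), so I move on.

Call:
jog_arm([
  [8, -26, 0, 0],
  [8, -26, 0, 0],
  [8, -26, 0, 0],
  [8, -26, 0, 0],
  [8, -26, 0, 0],
  [8, -26, 0, 0],
  [8, -26, 0, 0],
  [8, -26, 0, 0],
  [8, -26, 0, 0],
  [8, -26, 0, 0],
])

```text
clock: 1.97
tool_pos: [0.4333, 0.1288, 0.2268]
orientation: [-180.0, -0.0, -25.0]
force: [0.8, -0.8, -0.4]
opening: 0.0006
```

Call:
jog_arm([
  [8, -26, 0, 0],
  [8, -26, 0, 0],
  [8, -26, 0, 0],
  [8, -26, 0, 0],
  [8, -26, 0, 0],
  [8, -26, 0, 0],
  [8, -26, 0, 0],
  [8, -26, 0, 0],
  [6, -20, 0, 0],
  [4, -13, 0, 0],
])

```text
clock: 2.8
tool_pos: [0.5073, -0.1126, 0.2265]
orientation: [180.0, -0.0, -25.1]
force: [0.1, 0.2, 0.0]
opening: 0.0006
```

Call:
jog_arm([
  [4, -13, 0, 0],
  [3, -13, 0, 0],
  [2, -12, 0, 0],
  [2, -8, 0, 0],
  [1, -4, 0, 0],
  [0, 0, 0, 0],
  [0, 0, 0, 0],
  [0, 0, 0, 0],
  [0, 0, 0, 0],
  [0, 0, 0, 0],
])

```text
clock: 3.63
tool_pos: [0.5196, -0.1599, 0.2267]
orientation: [-180.0, -0.0, -25.0]
force: [0.6, -0.4, -0.3]
opening: 0.0004
```

```bash
python3 - <<'E'
from m import *
for i in range(2):
    for n in("top","side"):
        s=snapshot(n); cv2.imwrite(f"pics/{n}2.png",s["image"][:,:,::-1])
    o=get_obs(); print(o["clock"],o["tool_pos"],o["orientation"],o["opening"],o["force"],proj(s,o["tool_pos"]))
E
```

```text
3.7333 [ 0.51955991 -0.16004272  0.22664294] [-1.79993718e+02 -6.02776609e-03 -2.49946457e+01] 0.0004084175162018471 [ 0.37422533 -0.25627979  0.0486011 ] [349.78300929 146.15343319]
3.8333 [ 0.51960963 -0.1601691   0.22663299] [-1.79995170e+02 -8.65056033e-03 -2.50052760e+01] 0.00023172596156115382 [-1.0173437   0.49113759 -0.65664421] [349.80378878 146.11733658]
```

View pics/side2.png

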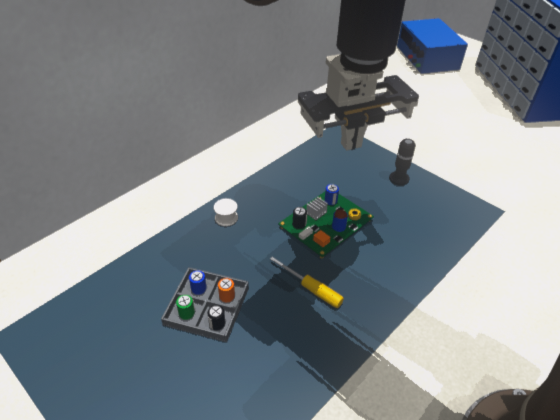

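View pics/top2.png

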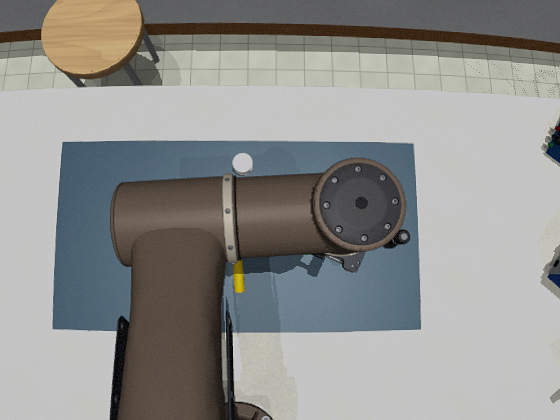

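The tip is above the blown capacitor (tip at pixel 350,146 in the side view, as predicted), with the way down clear. Now I descend 148 mm.

Call:
jog_arm([
  [0, -1, -5, 0],
  [0, 0, -10, 0],
  [0, 0, -15, 0],
  [0, 0, -15, 0],
  [0, 0, -15, 0],
  [0, 0, -15, 0],
  [0, 0, -15, 0],
  [0, 0, -15, 0],
  [0, 0, -10, 0],
  [0, 0, -5, 0],
])

```text
clock: 4.67
tool_pos: [0.5183, -0.1614, 0.1044]
orientation: [179.9, 0.2, -25.0]
force: [0.7, -0.4, 0.5]
opening: 0.0001
```

Call:
jog_arm([
  [0, 0, -5, 0],
  [0, 0, -5, 0],
  [0, 0, -5, 0],
  [0, 0, -5, 0],
  [0, 0, -4, 0],
  [0, 0, -3, 0],
  [0, 0, -1, 0],
  [0, 0, 0, 0],
  [0, 0, 0, 0],
  [0, 0, 0, 0],
])

```text
clock: 5.5
tool_pos: [0.5197, -0.1614, 0.0788]
orientation: [-180.0, -0.0, -25.0]
force: [-0.0, -0.1, -0.2]
opening: 0.0008
```

```bash
python3 - <<'E'
from m import *
s=snapshot("side"); cv2.imwrite("pics/side3.png",cv2.resize(s["image"][150:270,260:420,::-1],None,fx=5,fy=5,interpolation=cv2.INTER_NEAREST))
o=get_obs(); print(o["clock"],o["tool_pos"],o["orientation"],o["force"],proj(s,o["tool_pos"]))
E
```

```text
5.55 [ 0.51971881 -0.16140271  0.07880458] [-1.79990752e+02 -2.14163624e-02 -2.50226412e+01] [-0.31975515 -0.30682899 -1.18217366] [341.37956332 204.17203263]
```

View pics/side3.png

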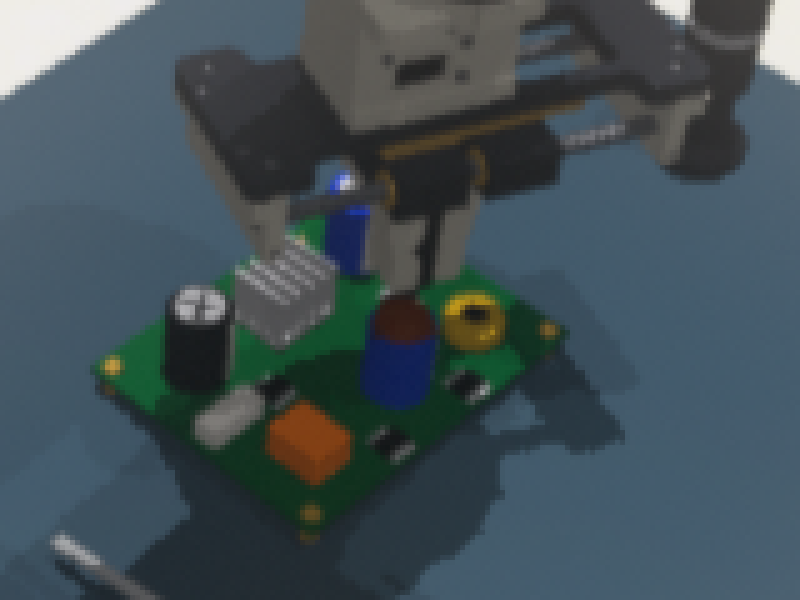

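The closed tips sit just above the brown dome, tip at pixel ≈341,204, and touch nothing. I hold for 2.5 s or more, then rise.

Call:
jog_arm([
  [0, 0, 0, 0],
  [0, 0, 0, 0],
  [0, 0, 0, 0],
  [0, 0, 0, 0],
  [0, 0, 0, 0],
  [0, 0, 0, 0],
  [0, 0, 0, 0],
  [0, 0, 0, 0],
  [0, 0, 0, 0],
  [0, 0, 0, 0],
])

```text
clock: 6.38
tool_pos: [0.5195, -0.1614, 0.0785]
orientation: [180.0, 0.0, -25.0]
force: [0.3, -0.2, -0.6]
opening: 0.0004
```

Call:
jog_arm([
  [0, 0, 0, 0],
  [0, 0, 0, 0],
  [0, 0, 0, 0],
  [0, 0, 0, 0],
  [0, 0, 0, 0],
  [0, 0, 0, 0],
  [0, 0, 0, 0],
  [0, 0, 0, 0],
  [0, 0, 0, 0],
  [0, 0, 0, 0],
])

```text
clock: 7.22
tool_pos: [0.5196, -0.1614, 0.0786]
orientation: [180.0, -0.0, -25.0]
force: [-0.4, 0.2, -0.1]
opening: 0.0003
```

Call:
jog_arm([
  [0, 0, 0, 0],
  [0, 0, 0, 0],
  [0, 0, 0, 0],
  [0, 0, 0, 0],
  [0, 0, 0, 0],
  [0, 0, 0, 0],
  [0, 0, 0, 0],
  [0, 0, 0, 0],
  [0, 0, 0, 0],
  [0, 0, 0, 0],
])

```text
clock: 8.05
tool_pos: [0.5195, -0.1614, 0.0785]
orientation: [180.0, 0.0, -25.0]
force: [0.0, 0.5, 0.3]
opening: 0.0005
```

Call:
jog_arm([
  [0, 0, 5, 0],
  [0, 0, 10, 0],
  [0, 0, 15, 0],
  [0, 0, 20, 0],
  [0, 0, 20, 0],
  [0, 0, 20, 0],
  [0, 0, 20, 0],
  [0, 0, 20, 0],
  [0, 0, 12, 0],
  [0, 0, 6, 0],
])

```text
clock: 8.88
tool_pos: [0.5205, -0.1616, 0.2298]
orientation: [-179.9, -0.2, -25.0]
force: [0.8, -0.1, -0.3]
opening: 0.0005
```

Call:
jog_arm([
  [2, 6, 0, 0],
  [4, 12, 0, 0],
  [5, 18, 0, 0],
  [6, 22, 0, 0],
  [6, 22, 0, 0],
  [6, 22, 0, 0],
  [6, 22, 0, 0],
  [6, 22, 0, 0],
  [6, 22, 0, 0],
  [6, 22, 0, 0],
])

```text
clock: 9.72
tool_pos: [0.5721, 0.0307, 0.2252]
orientation: [179.9, 0.1, -25.0]
force: [-0.1, -0.6, 0.1]
opening: 0.0001
```

Call:
jog_arm([
  [6, 22, 0, 0],
  [6, 22, 0, 0],
  [6, 22, 0, 0],
  [6, 20, 0, 0],
  [5, 15, 0, 0],
  [4, 12, 0, 0],
  [3, 8, 0, 0],
  [0.5, 2.5, 0, 0],
  [0, 0, 0, 0],
  [0, 0, 0, 0],
])

```text
clock: 10.55
tool_pos: [0.6088, 0.1516, 0.2265]
orientation: [180.0, 0.0, -25.1]
force: [-0.7, 0.2, -0.2]
opening: 0.0005
```

```bash
python3 - <<'E'
from m import *
s=snapshot("side"); cv2.imwrite("pics/side4.png",s["image"][:,:,::-1])
o=get_obs(); print(o["clock"],o["tool_pos"],o["orientation"],o["force"],proj(s,o["tool_pos"]),proj(s,(.609,.152,.044)))
E
```

```text
10.6 [0.60887333 0.15138182 0.22666506] [ 1.79998555e+02  2.26701637e-03 -2.50630939e+01] [-0.30194904  0.10775824 -0.08764971] [184.7028154  204.01680301] [196.00514192 275.38506848]
```

View pics/side4.png

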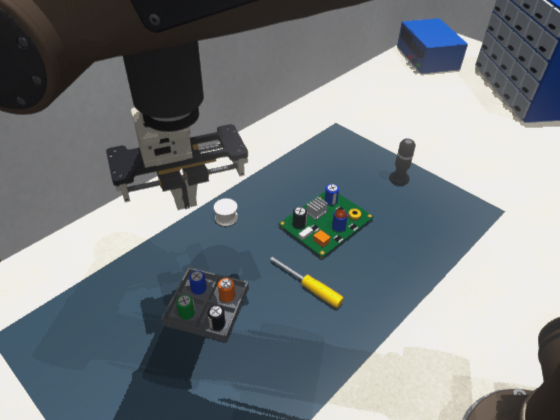

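The tip is over the blue spare (projects to 196,275), and everything is unmoved. I descend 162 mm to z≈0.064.

Call:
jog_arm([
  [0, 0.5, -5, 0],
  [0, 0, -10, 0],
  [0, 0, -15, 0],
  [0, 0, -17, 0],
  [0, 0, -17, 0],
  [0, 0, -17, 0],
  [0, 0, -17, 0],
  [0, 0, -16, 0],
  [0, 0, -12, 0],
  [0, 0, -7, 0],
])

```text
clock: 11.43
tool_pos: [0.608, 0.1518, 0.0913]
orientation: [179.9, 0.1, -25.1]
force: [0.2, -0.1, 0.2]
opening: 0.0006
```

Call:
jog_arm([
  [0, 0, -5, 0],
  [0, 0, -5, 0],
  [0, 0, -5, 0],
  [0, 0, -5, 0],
  [0, 0, -4, 0],
  [0, 0, -3, 0],
  [0, 0, -2, 0],
  [0, 0, 0, 0],
  [0, 0, 0, 0],
  [0, 0, 0, 0],
])

```text
clock: 12.27
tool_pos: [0.6093, 0.1527, 0.0648]
orientation: [-180.0, -0.0, -25.0]
force: [0.2, -0.4, 0.2]
opening: 0.0005
```

```bash
python3 - <<'E'
from m import *
s=snapshot("side"); cv2.imwrite("pics/side5.png",cv2.resize(s["image"][210:345,120:280,::-1],None,fx=4,fy=4,interpolation=cv2.INTER_NEAREST))
o=get_obs(); print(o["clock"],o["tool_pos"],o["orientation"],o["force"],proj(s,o["tool_pos"]))
E
```

```text
12.3167 [0.60922911 0.15267096 0.06485801] [-1.79979281e+02 -1.68107770e-02 -2.50257365e+01] [-0.79884473 -0.63702827 -0.37413321] [194.47806141 268.42905541]
```

View pics/side5.png

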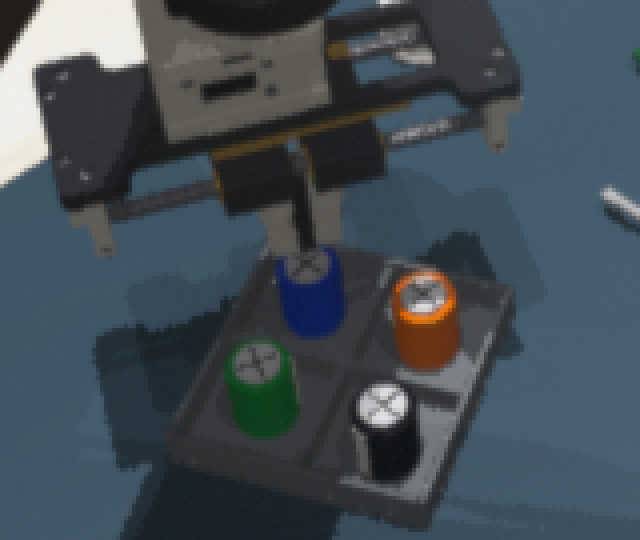

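The tips are above the middle of the blue spare, tip at pixel ≈194,268, with no contact. I hold there.

Call:
jog_arm([
  [0, 0, 0, 0],
  [0, 0, 0, 0],
  [0, 0, 0, 0],
  [0, 0, 0, 0],
  [0, 0, 0, 0],
  [0, 0, 0, 0],
  [0, 0, 0, 0],
  [0, 0, 0, 0],
  [0, 0, 0, 0],
  [0, 0, 0, 0],
])

```text
clock: 13.15
tool_pos: [0.609, 0.1526, 0.0645]
orientation: [180.0, 0.0, -25.0]
force: [0.4, -0.9, -0.2]
opening: 0.0005
```

Call:
jog_arm([
  [0, 0, 0, 0],
  [0, 0, 0, 0],
  [0, 0, 0, 0],
  [0, 0, 0, 0],
  [0, 0, 0, 0],
  [0, 0, 0, 0],
  [0, 0, 0, 0],
  [0, 0, 0, 0],
  [0, 0, 0, 0],
  [0, 0, 0, 0],
])

```text
clock: 13.98
tool_pos: [0.609, 0.1526, 0.0646]
orientation: [-180.0, 0.0, -25.0]
force: [0.3, 0.2, -0.8]
opening: 0.0006
```

Call:
jog_arm([
  [0, 0, 0, 0],
  [0, 0, 0, 0],
  [0, 0, 0, 0],
  [0, 0, 0, 0],
  [0, 0, 0, 0],
  [0, 0, 0, 0],
  [0, 0, 0, 0],
  [0, 0, 0, 0],
  [0, 0, 0, 0],
  [0, 0, 0, 0],
])

```text
clock: 14.82
tool_pos: [0.609, 0.1526, 0.0646]
orientation: [180.0, 0.0, -25.0]
force: [0.6, -0.0, -0.4]
opening: 0.0002
```

```bash
python3 - <<'E'
from plant import *
o=get_obs(); print(o["clock"],o["tool_pos"],o["force"]); print(close_job())
E
```

```text
14.8167 [0.60904241 0.15258989 0.06456072] [ 0.62627559 -0.04823861 -0.37092148]
the job is handed in; nothing more can be done
None
```

The job is done and handed in at 14.8 s. I closed the fingers and pointed at the blown capacitor for over 2.5 s. Then I rose, crossed at about 0.23 m height, pointed at the new blue capacitor in the tray for over 2.5 s, and finished still pointing at it.

| | Measured top centre x, y (m) | Fingertips x, y, z (m) | Height above top |
|---|---|---|---|
| Blown capacitor | about (0.520, -0.161) | (0.5195, -0.1614, 0.0786) | 20.6 mm |
| New blue capacitor | about (0.609, 0.152) | (0.609, 0.1526, 0.0646) | 20.6 mm |

- **Contact:** every wrist force reading stayed within noise, at about 1 N. The last side pictures showed nothing touched or shifted, but I took no picture after the final hold.
- **Disagreements:** the two camera views differed by about 1 mm for the flat-topped capacitors, and by about 1 px on the blown one. The arm blocked the side view during the first move, so I checked the blown one against the first side picture.

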